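Make up the drive kit and the front-end kit for a child's bicycle

ROBOT

A 7-joint arm with a two-finger parallel gripper is mounted at the origin on the work surface. World frame = base frame: x ahead of the robot, y to its left, z up, the work surface at z = 0. Lengths are in m, angles in rad, forces in N, time in s.
With the tool pointing down it reaches from about 0.4 to 0.875 m from the base axis. Payload 19.3 kg.
Tool frame: the origin (TCP) lies at the very end of the fingers, on their centre line; the grasp point (between the pads) lies 19 mm behind it; z points along the fingers, y is the line along which they close (so a half turn about z gives the same grasp; the last joint's range is limited). The gripper opens to 85 mm and grips with 20 to 120 N. Pads are 22 mm wide; open, the fingers measure 114 mm over their backs; the gripper's body (76 mm by 85 mm) begins 54 mm behind the grasp point. The pads swing forward as they close: fully open they stand 13 mm farther back than shut.
Start: joints at [1.057, 0.521, -0.036, 1.599, 0.021, 1.021, -0.113], TCP at [0.268, -0.564, 0.231] pointing down, gripper open.
Joint ranges: [-2.91, 2.91], [-0.3, 2.13], [-1.5, 1.42], [0.17, 2.43], [-1.26, 4.41], [0.16, 1.93], [-2.52, 2.52]. Speed limits (rad/s): [1.89, 1.89, 2.39, 2.39, 3.01, 3.01, 3.01].

INTERFACE

Orientations are given as [roll, pitch, yaw] about the fixed x, y, z axes, in that order (R = Rz(yaw) Ry(pitch) Rx(roll)).
In Python, from workcell import bot gives the robot as it stands. The module is installed in compiled form; this text tells all that it offers.
- The arm moves only by the tool apply_moves, never from a script. Its arguments are lists of equal length, an entry for each row: "claw": the finger opening in m, from 0 to 0.0854; "xyz": the shift along the tool's x, y, z in m, a list of three; "twist": the turn, a rotation vector about the tool's x, y, z in rad, a list of three. A call has 1 to 20 rows; each row shifts and turns the commanded pose from where the row before left it, along the tool's axes as they then stand; what a row does not reach is not made up. A row lasts 1/10 s, in which the tool goes at most 50 mm and 8.59 degrees, less where a joint would pass 70% of its speed; a pose out of reach is approached as far as the arm can. A call with a gripper value outside its range is refused whole. The fingers move at their own pace and stop on an object; "force" is the grip in N (left out, the last holds). Time passes only in rows, so rows that do not move let the fingers close. It gives the time, the measured TCP pose, the force, the opening and the grip force at its end, in the units of the state.
- bot.observe(): the state, without advancing time (a new reading comes with each control period).
- bot.grab_frame(name): name is "side" or "top" or "wrist"; returns a dict with "img" (420x560x3 uint8, red, green, blue), "vfov" (degrees; the focal length in pixels is half the picture's height over the tangent of half this angle, whatever the lens; pixels are square), "cx", "cy" (the principal point, pixels), "view" (4x4, takes a point from world to camera coordinates). Camera axes: x right, y up, looking along -z (the intrinsics and any distortion apply to the point x, -y, -z); pixel columns grow to the right and rows downward; lengths in m; the calibration is good to about 2 mm. A picture is of the moment at which its call begins. There is no depth.
- bot.job_done(): hands the job in; it is judged then, once.
Trained networks look in the newest picture that a camera, given by its name, has taken for a name from the list of things; names that differ only in an ending like _2 or _b are one class to them, and where a whole thing is asked for, a point or a joint stands for the part that bears it (a point fixed in the world has none). Each returns a list of dicts, best first, with "score" (0 to 1); they miss things now and then, are a little off and sometimes report something else, mostly with a low value. They report only what shows in the picture. A call takes as long as a camera call. They do not tell look-alikes from the thing itself.
- bot.find_in(camera, query): "position" ([x, y, z] in m, in world coordinates, good to about 4 mm: the middle of the surface that is visible of it).
The state is a dict: "clock": time; "qpos": joint angles; "qd": joint speeds; "joint_efforts": joint torques, N m; "position": TCP position; "tool_rot": TCP orientation; "force": force on the tool from outside, world axes, zero at the start; "moment": the same for the moment, N m; "grip_width": finger opening in m; "finger_force": force on a finger pad.
Only numpy, scipy, OpenCV 4.12 (cv2) and the standard library are available. Lean on these libraries where they do the work, as an engineer would, in place of code of your own. Each camera call takes 0.05 s, during which the arm holds its last target. There are 200 camera calls.

TASK

Make up two kits of parts for the child's bike: put the crank arm, the pedal and the smaller freewheel into the rectangular steel tray (drive kit), and the shorter handlebar stem and the headset cup into the round steel dish (front-end kit). Set every part down gently, not dropped, right way up and flat on the floor of its tray, none on top of another or on the rim, and leave the longer stem and the larger freewheel lying where they are.

Things in the scene. Friction and masses are not known exactly. Their poses are not given: they have to be found in the camera images.
- tray: Rectangular stainless steel parts tray, for the drive kit. Outside 240 mm (its x) by 190 mm (its y), walls 5 mm thick and 28 mm high with a rim to 29 mm, inner floor 5 mm above the bench; inside 230 by 180 mm. It does not move. Origin: centre of its underside, on the bench; z up.
- dish: Round stainless steel parts dish, for the front-end kit. 188 mm across at the foot, 200 mm at the rim, 28 mm high, wall 4 mm, inner floor 5 mm above the bench and 180 mm across. It does not move. Origin: centre of its underside, on the bench; z up.
- crank: Short bare-aluminium crank arm for a child's bike, lying flat. Along its x: a round boss 36 mm in diameter, 24 mm high, at x = -51 mm, a straight arm 22 mm wide (y), 15 mm high, and a pedal eye 26 mm in diameter, 16 mm high, at x = +51 mm; overall x = -69 to +64 mm. Grip it across the arm. Origin: midway between the two eyes, at the underside; z up. About 180 g.
- pedal: Small black pedal with two rubber blocks between grey end plates, lying flat. Body 76 mm long (its x), 56 mm wide (its y), 26 mm high; a steel threaded axle stub, 17 mm thick at the collar, sticks out a further 26 mm on the +x side, 13 mm above the underside. Grip it across the 56 mm. Origin: centre of the body (without the axle) at the underside; z up. About 150 g.
- freewheel_small: The smaller of two steel freewheel sprockets, lying flat. Its 64 mm toothed ring, 5 mm thick, spans heights 3 to 8 mm; above it rises the plain round body, 46 mm in diameter, to a height of 26 mm. The body can be gripped above the teeth. Origin: centre of the underside, z up. About 170 g. It belongs in the drive kit.
- freewheel_large: The larger of two steel freewheel sprockets, lying flat. Its 82 mm toothed ring, 5 mm thick, spans heights 3 to 8 mm; above it rises the plain round body, 52 mm in diameter, to a height of 26 mm. The body can be gripped above the teeth. Origin: centre of the underside, z up. Not wanted: stays.
- stem_short: The shorter of two dark grey handlebar stems. Steerer clamp bore vertical, 40 mm high. Along its x: steerer clamp (upright cylinder, 36 mm dia.) at x = -25 mm; handlebar clamp (40 mm cylinder along y, 48 mm wide, faceplate) at +25; a block 36 mm wide joins them. Overall x -47 to +50. Origin: midway between the clamp axes, underside; z up. Grip across y near x = -12. About 150 g.
- stem_long: The longer of two dark grey handlebar stems. Steerer clamp bore vertical, 40 mm high. Along its x: steerer clamp (upright cylinder, 36 mm dia.) at x = -45 mm; handlebar clamp (40 mm cylinder along y, 48 mm wide, faceplate) at +45; a block 36 mm wide joins them. Overall x -67 to +70. Origin: midway between the clamp axes, underside; z up. Not wanted: stays.
- headset_cup: Steel headset cup, lying on its wide end. A flange 50 mm in diameter and 14 mm high, on top of it an open tube 34 mm in diameter up to 24 mm. Origin: centre of the underside; z up. About 60 g.
There are look-alikes about, which are no part of the job. Of the things shaped like the crank, the aluminium one is meant.

How it is judged:
By the outcome, as a careful person would: the job done as asked, in the order asked, and still so for the second after the job is handed in, with the robot touching nothing.
It also fails if it takes over 128 s, if anything falls off the work surface, if the arm or the gripper's body presses on something with over 40 N, if the wrist force passes 120 N, or if a joint passes its speed limit or range.

## Working session

There is one attempt and no reset: what is moved stays moved. The work goes in short steps, Python scripts to look and compute and a tool call to move; the robot and the scene stay as the last step left them, time stands still between calls to the robot, and variables do not carry over. Pictures are saved under pics/ and viewed, at most 14 in all, crops included, and the job is handed in when it is done.

Besides the shell and the picture viewer there is one more tool, called as name(argument=value, ...) on one line, values as JSON. apply_moves: Moves the arm, as the interface text tells. Its arguments: {"type":"object","properties":{"claw":{"type":"array"},"xyz":{"type":"array"},"twist":{"type":"array"},"force":{"type":"number"}},"required":["claw","xyz","twist"]}

```bash
mkdir -p pics
python3 - <<'E'
from workcell import bot
import cv2
s=bot.observe(); print({k:s[k] for k in("clock","position","tool_rot","grip_width","force")})
for n in("top","side"):
    f=bot.grab_frame(n); cv2.imwrite(f"pics/{n}0.png",f["img"][:,:,::-1])
    print(n,f["vfov"],f["cx"],f["cy"],f["view"],[k for k in f])
    for q in("tray","dish","crank","pedal","freewheel_small","freewheel_large","stem_short","stem_long","headset_cup"):
        print(q,[([round(float(v),3) for v in d["position"]],round(d["score"],2)) for d in bot.find_in(n,q)])
E
```

```text
{'clock': 0.0, 'position': array([ 0.26820088, -0.56416063,  0.23072459]), 'tool_rot': array([-3.14048102e+00,  3.74811952e-05,  4.43787471e-01]), 'grip_width': 0.08535241534695022, 'force': array([ 0.793081  , -0.56188342, -0.37012185])}
top 47.34382317901558 284.058344025303 205.12010436352497 [[ 0.01250028 -0.99985266 -0.01176451  0.08920084]
 [ 0.98896111  0.01062513  0.14779386 -0.42043965]
 [-0.14764709 -0.01348211  0.98894821 -1.150985  ]
 [ 0.          0.          0.          1.        ]] ['img', 'vfov', 'cx', 'cy', 'view']
tray [([0.468, 0.309, 0.005], 0.63)]
dish [([0.507, -0.318, 0.004], 0.68)]
crank [([0.437, 0.097, 0.017], 0.87), ([0.299, 0.512, 0.012], 0.81), ([0.18, 0.3, 0.016], 0.71), ([0.251, -0.228, 0.011], 0.64)]
pedal [([0.653, 0.108, 0.023], 0.76), ([0.436, -0.005, 0.018], 0.31)]
freewheel_small [([0.433, -0.002, 0.023], 0.95)]
freewheel_large [([0.666, -0.004, 0.016], 0.96)]
stem_short [([0.466, -0.1, 0.038], 0.6)]
stem_long [([0.648, -0.106, 0.035], 0.89)]
headset_cup [([0.558, -0.001, 0.012], 0.74)]
side 57.51939395122573 279.554028266493 209.6072947515983 [[-0.74309323 -0.6690303  -0.01452276  0.35519324]
 [ 0.49983384 -0.56933478  0.65270518 -0.18300969]
 [-0.44494785  0.47776183  0.7574728  -1.05881901]
 [ 0.          0.          0.          1.        ]] ['img', 'vfov', 'cx', 'cy', 'view']
tray [([0.436, 0.103, 0.015], 0.66)]
dish [([0.506, -0.314, 0.001], 0.87), ([0.647, 0.117, 0.024], 0.24)]
crank [([0.295, 0.514, 0.016], 0.72), ([0.438, 0.103, 0.015], 0.68), ([0.244, -0.217, 0.013], 0.67), ([0.657, 0.005, 0.018], 0.17)]
pedal [([0.651, 0.116, 0.022], 0.75)]
freewheel_small [([0.507, -0.315, 0.004], 0.59), ([0.436, 0.003, 0.019], 0.57)]
freewheel_large [([0.656, 0.006, 0.016], 0.76)]
stem_short [([0.467, -0.09, 0.035], 0.66), ([0.644, -0.095, 0.032], 0.28)]
stem_long [([0.646, -0.098, 0.03], 0.7)]
headset_cup [([0.554, 0.008, 0.013], 0.7)]
```

View pics/top0.png

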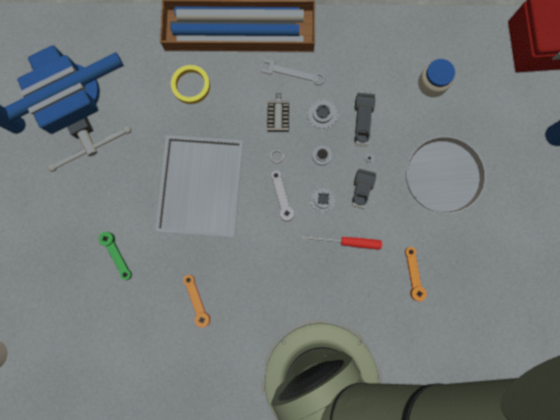

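View pics/side0.png

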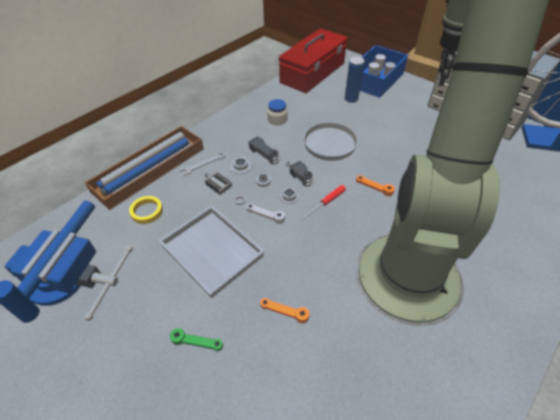

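The top view shows the aluminium crank at (283,195) with its boss nearest the robot, and the pedal at (278,117) with its axle pointing up (+x). It also shows the freewheels at (323,198) small and (322,112) large, the cup at (322,155), and the stems at (364,187) short and (364,117) long. The tray is at (200,187) and the dish at (445,175). The coloured cranks are decoys. I'll move over the parts and look with the wrist camera.

apply_moves(claw=[0.085, 0.085, 0.085, 0.085, 0.085, 0.085, 0.085, 0.085, 0.085, 0.085, 0.085, 0.085, 0.085, 0.085, 0.085, 0.085, 0.085, 0.085, 0.085, 0.085], xyz=[[0, 0, -0.02], [0, 0, -0.025], [0, 0, -0.025], [0.0155, -0.0396, 0], [0.0155, -0.0396, 0], [0.0155, -0.0396, 0], [0.0155, -0.0396, 0], [0.0155, -0.0396, 0], [0.0155, -0.0396, 0], [0.0155, -0.0396, 0], [0.0155, -0.0396, 0], [0.0155, -0.0396, 0], [0.0155, -0.0396, 0], [0.0155, -0.0396, 0], [0.0155, -0.0396, 0], [0.0155, -0.0396, 0], [0.0155, -0.0396, 0], [0.0155, -0.0396, 0], [0, 0, 0], [0, 0, 0]], twist=[[0, 0, 0.148], [0, 0, 0.148], [0, 0, 0.148], [0, 0, 0], [0, 0, 0], [0, 0, 0], [0, 0, 0], [0, 0, 0], [0, 0, 0], [0, 0, 0], [0, 0, 0], [0, 0, 0], [0, 0, 0], [0, 0, 0], [0, 0, 0], [0, 0, 0], [0, 0, 0], [0, 0, 0], [0, 0, 0], [0, 0, 0]])

```text
clock: 3.0
position: [0.501, 0.0301, 0.3011]
tool_rot: [3.142, 0.0, 0.001]
force: [0.2, -1.1, -0.3]
grip_width: 0.0848
finger_force: 0.0
```

```bash
cat > h.py <<'E'
from workcell import bot
import cv2, numpy as np, time
def cam(n):
    f=bot.grab_frame(n); V=np.array(f["view"]); fl=f["img"].shape[0]/2/np.tan(np.radians(f["vfov"])/2)
    return f["img"][:,:,::-1].copy(),V,fl,f["cx"],f["cy"]
def ray(c,u,v,z):
    _,V,fl,cx,cy=c; R=V[:3,:3]; o=-R.T@V[:3,3]
    d=R.T@np.array([(u-cx)/fl,-(v-cy)/fl,-1]); return o+d*(z-o[2])/d[2]
def proj(c,p):
    _,V,fl,cx,cy=c; q=V[:3,:3]@np.asarray(p)+V[:3,3]; return cx+fl*q[0]/-q[2],cy-fl*q[1]/-q[2]
def fi(n,qs):
    for q in qs: print(q,[([round(float(v),3) for v in d["position"]],round(d["score"],2)) for d in bot.find_in(n,q)])
def st():
    s=bot.observe(); print(round(s["clock"],2),s["position"].round(4),s["tool_rot"].round(4),s["force"].round(1),round(s["grip_width"],4),s["finger_force"])
E
python3 - <<'E'
from h import *
st(); c=cam("wrist"); cv2.imwrite("pics/w1.png",c[0]); print(c[1:])
fi("wrist",("crank","pedal","freewheel_small","freewheel_large","stem_short","headset_cup"))
t=cam("top"); cv2.imwrite("pics/t1.png",t[0])
E
```

```text
3.0 [0.501  0.0301 0.3011] [3.1416e+00 3.0000e-04 1.5000e-03] [ 0.2 -1.1 -0.3] 0.0848 0.0
(array([[ 3.76157214e-04, -9.99999384e-01, -1.04459192e-03,
         3.02189523e-02],
       [ 9.45413777e-01,  6.96027492e-04, -3.25871608e-01,
        -4.08142892e-01],
       [ 3.25872135e-01, -8.64992641e-04,  9.45413456e-01,
        -6.09448232e-01],
       [ 0.00000000e+00,  0.00000000e+00,  0.00000000e+00,
         1.00000000e+00]]), np.float64(318.9655483805483), 281.0627065378131, 207.0688919705302)
crank [([0.446, 0.102, 0.014], 0.88), ([0.238, 0.325, 0.012], 0.68), ([0.286, -0.22, 0.015], 0.61)]
pedal [([0.656, 0.111, 0.024], 0.63)]
freewheel_small [([0.443, -0.006, 0.021], 0.72), ([0.5, -0.298, 0.005], 0.69)]
freewheel_large []
stem_short [([0.476, -0.102, 0.036], 0.63)]
headset_cup [([0.554, -0.002, 0.015], 0.66)]
```

View pics/w1.png

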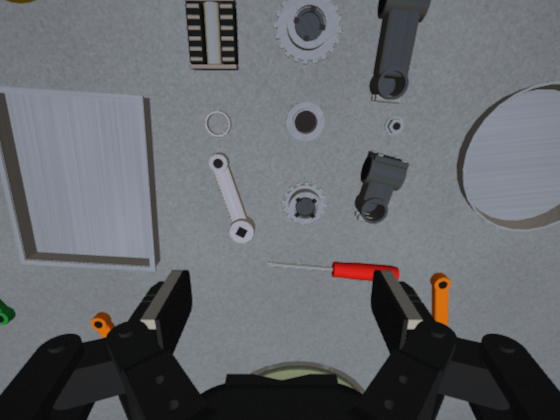

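The wrist view shows:
- Crank: eye at (218,163), boss at (241,232).
- Small freewheel at (305,204).
- Cup at (306,121).
- Short stem: steerer at (374,209), clamp at (384,170).
- Pedal: body about (212,35), right way up with its axle pointing away.
- Tray rim corners: (0,88), (147,97), (157,268), (20,264).

Run:
```python
from h import *
c=cam("wrist"); t=cam("top")
P=lambda c,L:[print(n,ray(c,u,v,z)[:2].round(4)) for n,u,v,z in L]
P(c,[("eye",218,163,.016),("boss",241,232,.024),("fw",305,204,.026),("cup",306,121,.024),("steer",374,209,.04),("barL",363,160,.03),("barR",408,172,.03),("trTL",0,88,.029),("trTR",147,97,.029),("trBR",157,268,.029),("trBL",20,264,.029),("pedBL",191,69,.024),("pedBR",239,69,.024)])
print("top")
P(t,[("eye",276.5,175,.016),("boss",286.5,213,.024),("fw",323,198,.026),("cup",322,155,.024),("trTL",166,137,.029),("trTR",242,140,.029),("trBR",233,236,.029),("trBL",157,231,.029),("dishL",406,174,.028),("dishR",483,176,.028),("dishT",445,138,.028),("dishB",445,212,.028),("pedTL",269,103,.025),("pedTR",288,102,.025),("pedBL",268,131,.025),("pedBR",289,131,.025)])
im=cv2.resize(t[0][90:250,150:310],None,fx=3.7,fy=3.7,interpolation=cv2.INTER_CUBIC); cv2.imwrite("pics/t1c.png",im)
```

```text
eye [0.5005 0.1146]
boss [0.4024 0.0867]
fw [ 0.4451 -0.0037]
cup [ 0.5558 -0.0027]
steer [ 0.4425 -0.0953]
barL [ 0.5068 -0.0777]
barR [ 0.4907 -0.1384]
trTL [0.5958 0.3716]
trTR [0.5851 0.1938]
trBR [0.3472 0.2121]
trBL [0.3542 0.4121]
pedBL [0.617 0.138]
pedBR [0.6169 0.0799]
top
eye [0.4985 0.1144]
boss [0.4008 0.0879]
fw [ 0.4392 -0.0024]
cup [5.494e-01 1.000e-04]
trTL [0.5912 0.3957]
trTR [0.5851 0.2026]
trBR [0.3418 0.2185]
trBL [0.352  0.4062]
dishL [ 0.5017 -0.209 ]
dishR [ 0.4985 -0.3998]
dishT [ 0.5953 -0.3093]
dishB [ 0.4071 -0.3023]
pedTL [0.6849 0.1361]
pedTR [0.688  0.0874]
pedBL [0.6105 0.1374]
pedBR [0.611 0.084]
```

View pics/t1c.png

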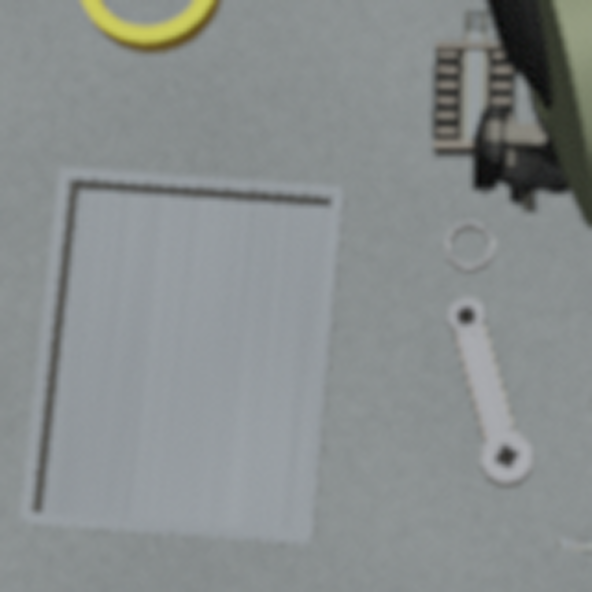

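apply_moves(claw=[0.085, 0.085, 0.085, 0.085, 0.085, 0.085, 0.085, 0.085], xyz=[[-0.012, -0.0136, 0.036], [-0.012, -0.0136, 0.036], [-0.012, -0.0136, 0.036], [-0.012, -0.0136, 0.036], [-0.012, -0.0136, 0.036], [0, 0, 0], [0, 0, 0], [0, 0, 0]], twist=[[0, 0, 0], [0, 0, 0], [0, 0, 0], [0, 0, 0], [0, 0, 0], [0, 0, -0.135], [0, 0, -0.135], [0, 0, 0]])

```text
clock: 4.3
position: [0.441, 0.0975, 0.1211]
tool_rot: [-3.141, 0.0, 0.272]
force: [-0.0, -0.4, 0.4]
grip_width: 0.085
finger_force: 0.0
```

Run:
```python
from h import *
st(); c=cam("wrist"); im=c[0]; fi("wrist",("crank",))
for p in((.45,.101,0),(0.4985,.1144,.016),(.4008,.0875,.024)): print(np.round(proj(c,p)))
o=bot.observe()["position"]; print("tcp",proj(c,o))
cv2.imwrite("pics/w2.png",im)
```

```text
4.3 [0.441  0.0975 0.1211] [-3.1413e+00  3.0000e-04  2.7240e-01] [-0.  -0.4  0.4] 0.085 0.0
crank [([0.446, 0.103, 0.018], 0.81), ([0.222, 0.315, 0.014], 0.59)]
[280. 188.]
[280. 130.]
[280. 255.]
tcp (np.float64(281.77799284276654), np.float64(271.4760970239545))
```

View pics/w2.png

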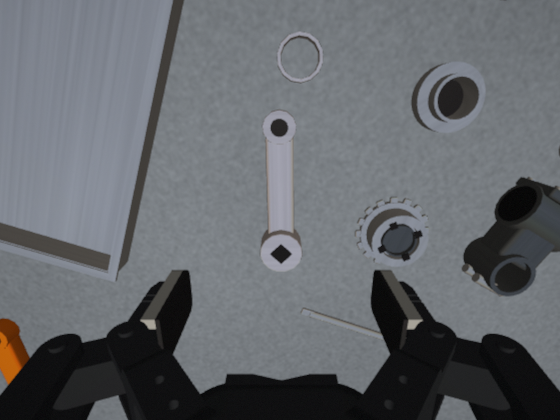

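The crank is centred and aligned between the fingers: eye at (279,127), boss at (281,252), within 3 px of my prediction. Descending and gripping.

apply_moves(claw=[0.055, 0.055, 0.055, 0.055, 0.055, 0.055, 0, 0, 0, 0, 0, 0, 0], xyz=[[0, 0, 0.03], [0, 0, 0.03], [0, 0, 0.03], [0, 0, 0.015], [0, 0, 0.011], [0, 0, 0], [0, 0, 0], [0, 0, 0], [0, 0, 0], [0, 0, 0], [0, 0, 0], [0, 0, 0], [0, 0, 0]], twist=[[0, 0, 0], [0, 0, 0], [0, 0, 0], [0, 0, 0], [0, 0, 0], [0, 0, 0], [0, 0, 0], [0, 0, 0], [0, 0, 0], [0, 0, 0], [0, 0, 0], [0, 0, 0], [0, 0, 0]], force=50)

```text
clock: 5.7
position: [0.4416, 0.0975, 0.0064]
tool_rot: [3.141, -0.002, 0.269]
force: [-2.4, 0.1, 11.7]
grip_width: 0.0203
finger_force: 48.6
```

apply_moves(claw=[0, 0, 0, 0, 0, 0, 0, 0, 0, 0, 0, 0, 0, 0, 0, 0, 0], xyz=[[0, 0, -0.01], [0, 0, -0.03], [0, 0, -0.035], [0, 0, -0.04], [0, 0, 0], [0, 0, 0], [0, 0, 0], [0, -0.032, 0], [0, -0.032, 0], [0, -0.032, 0], [0, -0.032, 0], [0, -0.032, 0], [0, -0.032, 0], [0, -0.032, 0], [0, -0.032, 0], [0, 0, 0], [0, 0, 0]], twist=[[0, 0, 0], [0, 0, 0], [0, 0, 0], [0, 0, 0], [0, 0, 0.113], [0, 0, 0.113], [0, 0, 0.114], [0, 0, 0], [0, 0, 0], [0, 0, 0], [0, 0, 0], [0, 0, 0], [0, 0, 0], [0, 0, 0], [0, 0, 0], [0, 0, 0], [0, 0, 0]])

```text
clock: 7.4
position: [0.4585, 0.3533, 0.1209]
tool_rot: [-3.141, 0.0, -0.069]
force: [-0.4, -1.1, -1.5]
grip_width: 0.0201
finger_force: 50.3
```

Run:
```python
from h import *
st(); c=cam("wrist"); im=c[0]
o=np.array([.468,.307]); a=-.07; R=np.array([[np.cos(a),-np.sin(a)],[np.sin(a),np.cos(a)]])
pts=[proj(c,[*(o+R@q),.029]) for q in([.12,.095],[.12,-.095],[-.12,-.095],[-.12,.095])]
cv2.polylines(im,[np.int32(pts)],True,(0,0,255),1)
pts=[proj(c,[*(o+R@q),.005]) for q in([.115,.09],[.115,-.09],[-.115,-.09],[-.115,.09])]
cv2.polylines(im,[np.int32(pts)],True,(0,255,0),1)
cv2.imwrite("pics/w3.png",im)
```

```text
7.4 [0.4585 0.3533 0.1209] [-3.1413e+00  2.0000e-04 -6.9200e-02] [-0.4 -1.1 -1.5] 0.0201 50.28508901596069
```

View pics/w3.png

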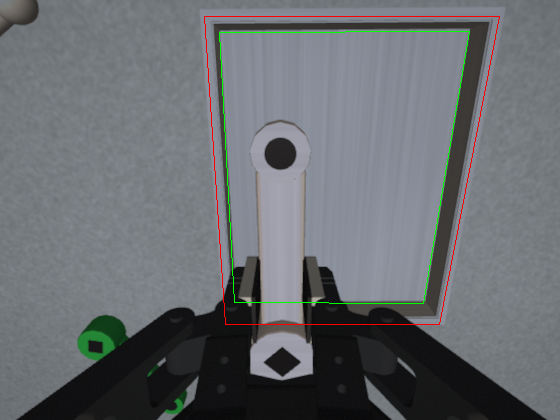

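The tray outline matches to within about 4 mm (actual rim top corners (201,10) and (503,10)), and the crank is held straight over its left half. Lowering it.

apply_moves(claw=[0, 0, 0, 0, 0, 0, 0, 0, 0], xyz=[[0, 0, 0.03], [0, 0, 0.03], [0, 0, 0.025], [0, 0, 0.012], [0, 0, 0.006], [0, 0, 0.003], [0, 0, 0.002], [0, 0, 0.001], [0, 0, 0]], twist=[[0, 0, 0], [0, 0, 0], [0, 0, 0], [0, 0, 0], [0, 0, 0], [0, 0, 0], [0, 0, 0], [0, 0, 0], [0, 0, 0]])

```text
clock: 8.35
position: [0.4592, 0.3531, 0.0118]
tool_rot: [-3.141, -0.0, -0.07]
force: [-0.9, 0.4, -1.6]
grip_width: 0.0208
finger_force: 50.2
```

apply_moves(claw=[0, 0, 0], xyz=[[0, 0, 0.001], [0, 0, 0], [0, 0, 0]], twist=[[0, 0, 0], [0, 0, 0], [0, 0, 0]])

```text
clock: 8.65
position: [0.4592, 0.3531, 0.0114]
tool_rot: [-3.141, -0.001, -0.07]
force: [-3.5, -2.6, 15.2]
grip_width: 0.0204
finger_force: 52.2
```

apply_moves(claw=[0.038, 0.038, 0.038, 0.038, 0.038, 0.085, 0.085, 0.085, 0.085, 0.085, 0.085, 0.085, 0.085, 0.085, 0.085, 0.085, 0.085], xyz=[[0, 0, 0], [0, 0, 0], [0, 0, -0.01], [0, 0, -0.03], [0, 0, -0.035], [0, 0, -0.035], [0, 0, 0], [0.0241, 0.0304, 0], [0.0241, 0.0304, 0], [0.0241, 0.0304, 0], [0.0241, 0.0304, 0], [0.0241, 0.0304, 0], [0.0241, 0.0304, 0], [0.0241, 0.0304, 0], [0.0241, 0.0304, 0], [0, 0, 0], [0, 0, 0]], twist=[[0, 0, 0], [0, 0, 0], [0, 0, 0], [0, 0, 0], [0, 0, 0], [0, 0, 0], [0, 0, -0.07], [0, 0, 0], [0, 0, 0], [0, 0, 0], [0, 0, 0], [0, 0, 0], [0, 0, 0], [0, 0, 0], [0, 0, 0], [0, 0, 0], [0, 0, 0]])

```text
clock: 10.35
position: [0.6519, 0.1088, 0.1207]
tool_rot: [-3.141, -0.0, -0.002]
force: [0.0, 1.1, 0.4]
grip_width: 0.0851
finger_force: 0.0
```

Run:
```python
from h import *
st(); c=cam("wrist"); im=c[0]; fi("wrist",("pedal",))
for z,col in((.026,(0,0,255)),):
    pts=[proj(c,[.652+a*.038,.11+b*.028,z]) for a,b in((1,1),(1,-1),(-1,-1),(-1,1))]
    cv2.polylines(im,[np.int32(pts)],True,col,1)
t=cam("top")[0]; cv2.imwrite("pics/w4.png",np.hstack([im[:,100:460],cv2.resize(t[120:250,140:260],None,fx=3.23,fy=3.23)]))
```

```text
10.35 [0.6519 0.1088 0.1207] [-3.1415e+00 -0.0000e+00 -1.9000e-03] [0.  1.1 0.4] 0.0851 0.0
pedal [([0.663, 0.113, 0.023], 0.77)]
```

View pics/w4.png

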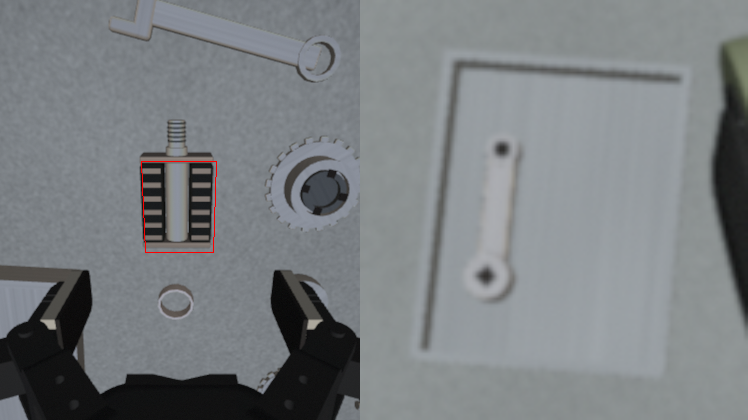

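The pedal body spans (140–215, 153–250) between the fingers, about 4 mm further in +x than I assumed. The crank lies flat in the left half of the tray, parallel to its walls.

apply_moves(claw=[0.085, 0.085, 0.085, 0.085, 0.085, 0.085, 0, 0, 0, 0, 0, 0], xyz=[[0.006, -0.001, 0.03], [0, 0, 0.03], [0, 0, 0.03], [0, 0, 0.017], [0, 0, 0.01], [0, 0, 0], [0, 0, 0], [0, 0, 0], [0, 0, 0], [0, 0, 0], [0, 0, 0], [0, 0, 0]], twist=[[0, 0, 0], [0, 0, 0], [0, 0, 0], [0, 0, 0], [0, 0, 0], [0, 0, 0], [0, 0, 0], [0, 0, 0], [0, 0, 0], [0, 0, 0], [0, 0, 0], [0, 0, 0]])

```text
clock: 11.7
position: [0.6585, 0.1109, 0.0049]
tool_rot: [-3.141, -0.002, -0.0]
force: [-1.5, 1.2, 8.2]
grip_width: 0.055
finger_force: 53.3
```

apply_moves(claw=[0, 0, 0, 0, 0, 0, 0, 0, 0, 0, 0, 0, 0, 0, 0, 0], xyz=[[0, 0, -0.01], [0, 0, -0.03], [0, 0, -0.035], [0, 0, -0.04], [-0.031, -0.0206, 0], [-0.031, -0.0206, 0], [-0.031, -0.0206, 0], [-0.031, -0.0206, 0], [-0.031, -0.0206, 0], [-0.031, -0.0206, 0], [-0.031, -0.0206, 0], [-0.031, -0.0206, 0], [0, 0, 0], [0, 0, 0.03], [0, 0, 0], [0, 0, 0]], twist=[[0, 0, 0], [0, 0, 0], [0, 0, 0], [0, 0, 0], [0, 0, 0], [0, 0, 0], [0, 0, 0], [0, 0, 0], [0, 0, 0], [0, 0, 0], [0, 0, 0], [0, 0, 0], [0, 0, 0.07], [0, 0, 0], [0, 0, 0], [0, 0, 0]])

```text
clock: 13.3
position: [0.4098, 0.2754, 0.089]
tool_rot: [3.141, 0.0, -0.07]
force: [0.6, 0.1, -0.3]
grip_width: 0.0548
finger_force: 54.2
```

apply_moves(claw=[0, 0, 0, 0, 0, 0, 0, 0], xyz=[[0, 0, 0.03], [0, 0, 0.025], [0, 0, 0.012], [0, 0, 0.006], [0, 0, 0.003], [0, 0, 0.001], [0, 0, 0], [0, 0, 0]], twist=[[0, 0, 0], [0, 0, 0], [0, 0, 0], [0, 0, 0], [0, 0, 0], [0, 0, 0], [0, 0, 0], [0, 0, 0]])

```text
clock: 14.1
position: [0.4101, 0.2757, 0.0119]
tool_rot: [-3.141, -0.001, -0.07]
force: [-0.5, 0.9, -1.9]
grip_width: 0.0548
finger_force: 54.2
```

apply_moves(claw=[0, 0, 0, 0], xyz=[[0, 0, 0.001], [0, 0, 0], [0, 0, 0.0005], [0, 0, 0]], twist=[[0, 0, 0], [0, 0, 0], [0, 0, 0], [0, 0, 0]])

```text
clock: 14.5
position: [0.4097, 0.2755, 0.0099]
tool_rot: [-3.142, -0.0, -0.07]
force: [-1.0, -1.2, 1.7]
grip_width: 0.0553
finger_force: 54.6
```

apply_moves(claw=[0, 0], xyz=[[0, 0, 0.0005], [0, 0, 0]], twist=[[0, 0, 0], [0, 0, 0]])

```text
clock: 14.7
position: [0.4098, 0.2755, 0.0099]
tool_rot: [-3.141, -0.0, -0.07]
force: [-3.7, -2.2, 16.6]
grip_width: 0.0549
finger_force: 56.5
```

apply_moves(claw=[0.066, 0.066, 0.066, 0.066, 0.066, 0.085, 0.085, 0.085, 0.085, 0.085, 0.085, 0.085, 0.085, 0.085, 0.085, 0.085, 0.085], xyz=[[0, 0, 0], [0, 0, 0], [0, 0, -0.01], [0, 0, -0.03], [0, 0, -0.035], [0, 0, -0.035], [0, 0, 0], [0.004, 0.0348, 0], [0.004, 0.0348, 0], [0.004, 0.0348, 0], [0.004, 0.0348, 0], [0.004, 0.0348, 0], [0.004, 0.0348, 0], [0.004, 0.0348, 0], [0.004, 0.0348, 0], [0, 0, 0], [0, 0, 0]], twist=[[0, 0, 0], [0, 0, 0], [0, 0, 0], [0, 0, 0], [0, 0, 0], [0, 0, 0], [0, 0, -0.07], [0, 0, 0], [0, 0, 0], [0, 0, 0], [0, 0, 0], [0, 0, 0], [0, 0, 0], [0, 0, 0], [0, 0, 0], [0, 0, 0], [0, 0, 0]])

```text
clock: 16.4
position: [0.4417, -0.0034, 0.1198]
tool_rot: [-3.142, -0.0, -0.002]
force: [0.4, 0.2, -0.6]
grip_width: 0.0847
finger_force: 0.0
```

Run:
```python
from h import *
st(); c=cam("wrist"); im=c[0]; fi("wrist",("freewheel_small",)); print(proj(c,[.442,-.003,.026]))
a=np.linspace(0,6.3,60)
for r,z in((.023,.026),(.032,.008)):
    cv2.polylines(im,[np.int32([proj(c,[.442+r*np.cos(x),-.003+r*np.sin(x),z]) for x in a])],False,(0,0,255),1)
t=cam("top")[0]; cv2.imwrite("pics/w5.png",np.hstack([im[:,100:460],cv2.resize(t[120:250,140:260],None,fx=3.23,fy=3.23)]))
```

```text
16.4 [ 0.4417 -0.0034  0.1198] [-3.1415e+00 -4.0000e-04 -2.1000e-03] [ 0.4  0.2 -0.6] 0.0847 0.0
freewheel_small [([0.445, -0.005, 0.025], 0.96), ([0.555, -0.001, 0.017], 0.38)]
(np.float64(280.62987327101865), np.float64(209.4313993658203))
```

View pics/w5.png

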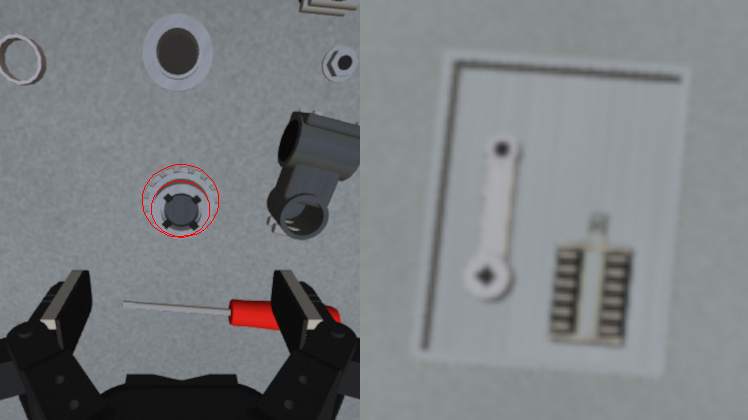

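The freewheel outline matches the picture exactly, and the pedal lies flat in the tray beside the crank. Gripping the freewheel body above the teeth.

apply_moves(claw=[0.07, 0.07, 0.07, 0.07, 0.07, 0.07, 0, 0, 0, 0, 0, 0], xyz=[[0.001, 0, 0.03], [0, 0, 0.03], [0, 0, 0.03], [0, 0, 0.012], [0, 0, 0.006], [0, 0, 0], [0, 0, 0], [0, 0, 0], [0, 0, 0], [0, 0, 0], [0, 0, 0], [0, 0, 0]], twist=[[0, 0, 0], [0, 0, 0], [0, 0, 0], [0, 0, 0], [0, 0, 0], [0, 0, 0], [0, 0, 0], [0, 0, 0], [0, 0, 0], [0, 0, 0], [0, 0, 0], [0, 0, 0]])

```text
clock: 17.75
position: [0.4433, -0.0029, 0.0126]
tool_rot: [-3.141, -0.002, -0.0]
force: [-3.0, 1.1, 15.2]
grip_width: 0.0439
finger_force: 48.5
```

apply_moves(claw=[0, 0, 0, 0, 0, 0, 0, 0, 0, 0, 0, 0, 0, 0, 0, 0], xyz=[[0, 0, -0.01], [0, 0, -0.03], [0, 0, -0.035], [0, 0, -0.04], [0.0111, -0.0338, 0], [0.0111, -0.0338, 0], [0.0111, -0.0338, 0], [0.0111, -0.0338, 0], [0.0111, -0.0338, 0], [0.0111, -0.0338, 0], [0.0111, -0.0338, 0], [0.0111, -0.0338, 0], [0, 0, 0], [0, 0, 0.03], [0, 0, 0], [0, 0, 0]], twist=[[0, 0, 0], [0, 0, 0], [0, 0, 0], [0, 0, 0], [0, 0, 0], [0, 0, 0], [0, 0, 0], [0, 0, 0], [0, 0, 0], [0, 0, 0], [0, 0, 0], [0, 0, 0], [0, 0, 0.07], [0, 0, 0], [0, 0, 0], [0, 0, 0]])

```text
clock: 19.35
position: [0.5314, 0.2672, 0.0972]
tool_rot: [3.141, 0.001, -0.07]
force: [-0.2, -0.1, -1.3]
grip_width: 0.0438
finger_force: 51.7
```

apply_moves(claw=[0, 0, 0, 0, 0, 0, 0, 0], xyz=[[0, 0, 0.03], [0, 0, 0.025], [0, 0, 0.012], [0, 0, 0.006], [0, 0, 0.004], [0, 0, 0.001], [0, 0, 0], [0, 0, 0]], twist=[[0, 0, 0], [0, 0, 0], [0, 0, 0], [0, 0, 0], [0, 0, 0], [0, 0, 0], [0, 0, 0], [0, 0, 0]])

```text
clock: 20.15
position: [0.5319, 0.2676, 0.019]
tool_rot: [-3.141, -0.001, -0.07]
force: [-0.1, -0.1, -0.8]
grip_width: 0.0439
finger_force: 51.8
```

apply_moves(claw=[0, 0, 0, 0], xyz=[[0, 0, 0.001], [0, 0, 0], [0, 0, 0.0005], [0, 0, 0]], twist=[[0, 0, 0], [0, 0, 0], [0, 0, 0], [0, 0, 0]])

```text
clock: 20.55
position: [0.5318, 0.2676, 0.0177]
tool_rot: [-3.141, -0.001, -0.07]
force: [-4.2, -2.0, 14.5]
grip_width: 0.0438
finger_force: 53.5
```

apply_moves(claw=[0.058, 0.058, 0.058, 0.058, 0.058, 0.085, 0.085, 0.085, 0.085, 0.085, 0.085, 0.085, 0.085, 0.085, 0.085, 0.085, 0.085, 0.085, 0.085, 0.085], xyz=[[0, 0, 0], [0, 0, 0], [0, 0, -0.01], [0, 0, -0.03], [0, 0, -0.035], [0, 0, -0.035], [0, 0, 0], [-0.0077, 0.0366, 0], [-0.0077, 0.0366, 0], [-0.0077, 0.0366, 0], [-0.0077, 0.0366, 0], [-0.0077, 0.0366, 0], [-0.0077, 0.0366, 0], [-0.0077, 0.0366, 0], [-0.0077, 0.0366, 0], [-0.0077, 0.0366, 0], [-0.0077, 0.0366, 0], [0, 0, 0], [0, 0, 0], [0, 0, 0]], twist=[[0, 0, 0], [0, 0, 0], [0, 0, 0], [0, 0, 0], [0, 0, 0], [0, 0, 0], [0, 0, -0.07], [0, 0, 0], [0, 0, 0], [0, 0, 0], [0, 0, 0], [0, 0, 0], [0, 0, 0], [0, 0, 0], [0, 0, 0], [0, 0, 0], [0, 0, 0], [0, 0, 0.125], [0, 0, 0.125], [0, 0, 0]])

```text
clock: 22.55
position: [0.4545, -0.0988, 0.1274]
tool_rot: [3.142, -0.001, -0.253]
force: [-1.0, -0.4, -0.0]
grip_width: 0.0853
finger_force: 0.0
```

Run:
```python
from h import *
st(); c=cam("wrist"); im=c[0]; fi("wrist",("stem_short",))
a0=np.linspace(0,6.3,60); o=np.array([.467,-.101]); y=-.25; R=np.array([[np.cos(y),-np.sin(y)],[np.sin(y),np.cos(y)]])
W=lambda x,yy,z:proj(c,[*(o+R@[x,yy]),z])
cv2.polylines(im,[np.int32([W(-.025+.018*np.cos(a),.018*np.sin(a),.04) for a in a0])],False,(0,0,255),1)
cv2.polylines(im,[np.int32([W(.025+.02*np.cos(a),s*.024,.02+.02*np.sin(a)) for a in a0 for s in(1,)])],False,(0,0,255),1)
cv2.polylines(im,[np.int32([W(.025+.02*np.cos(a),-.024,.02+.02*np.sin(a)) for a in a0])],False,(0,0,255),1)
t=cam("top")[0]; cv2.imwrite("pics/w6.png",np.hstack([im[:,100:460],cv2.resize(t[120:250,140:260],None,fx=3.23,fy=3.23)]))
```

```text
22.55 [ 0.4545 -0.0988  0.1274] [ 3.1415e+00 -6.0000e-04 -2.5320e-01] [-1.  -0.4 -0. ] 0.0853 0.0
stem_short [([0.479, -0.103, 0.039], 0.91)]
```

View pics/w6.png

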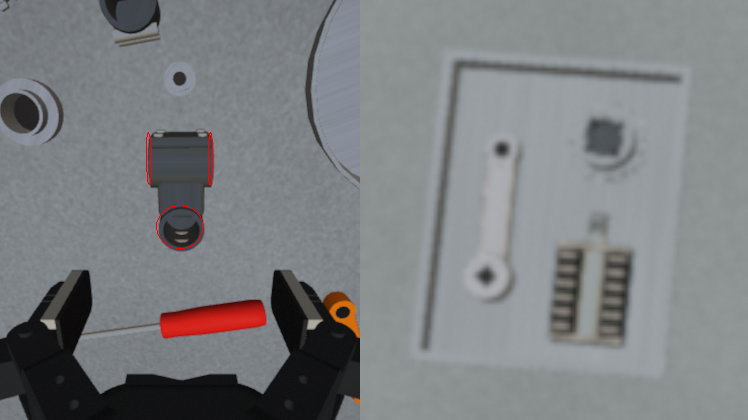

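All three drive parts lie flat and apart in the tray. The stem outline fits the picture (steerer at (180,229), clamp at (180,157)). Gripping it.

apply_moves(claw=[0.065, 0.065, 0.065, 0.065, 0.065, 0.065, 0, 0, 0, 0, 0, 0], xyz=[[0, 0, 0.03], [0, 0, 0.03], [0, 0, 0.03], [0, 0, 0.015], [0, 0, 0.01], [0, 0, 0], [0, 0, 0], [0, 0, 0], [0, 0, 0], [0, 0, 0], [0, 0, 0], [0, 0, 0]], twist=[[0, 0, 0], [0, 0, 0], [0, 0, 0], [0, 0, 0], [0, 0, 0], [0, 0, 0], [0, 0, 0], [0, 0, 0], [0, 0, 0], [0, 0, 0], [0, 0, 0], [0, 0, 0]])

```text
clock: 23.9
position: [0.455, -0.0986, 0.0129]
tool_rot: [-3.141, -0.002, -0.25]
force: [-2.4, 0.5, 9.3]
grip_width: 0.035
finger_force: 49.1
```

apply_moves(claw=[0, 0, 0, 0, 0, 0, 0, 0, 0, 0, 0, 0, 0, 0], xyz=[[0, 0, -0.01], [0, 0, -0.03], [0, 0, -0.035], [0, 0, -0.04], [0, 0, -0.04], [0, 0, 0], [0, 0, 0], [0.007, 0.0363, 0], [0.007, 0.0363, 0], [0.007, 0.0363, 0], [0.007, 0.0363, 0], [0.007, 0.0363, 0], [0, 0, 0], [0, 0, 0]], twist=[[0, 0, 0], [0, 0, 0], [0, 0, 0], [0, 0, 0], [0, 0, 0], [0, 0, -0.125], [0, 0, -0.125], [0, 0, 0], [0, 0, 0], [0, 0, 0], [0, 0, 0], [0, 0, 0], [0, 0, 0], [0, 0, 0]])

```text
clock: 25.3
position: [0.489, -0.2806, 0.1675]
tool_rot: [3.141, -0.0, -0.002]
force: [-0.9, 0.7, -2.5]
grip_width: 0.0347
finger_force: 50.8
```

Run:
```python
from h import *
st(); c=cam("wrist"); im=c[0]; fi("wrist",("dish",)); a0=np.linspace(0,6.3,90)
for r,z,col in((.1,.028,(0,0,255)),(.09,.005,(0,255,0))):
    cv2.polylines(im,[np.int32([proj(c,[.503+r*np.cos(a),-.31+r*np.sin(a),z]) for a in a0])],False,col,1)
cv2.imwrite("pics/w7.png",im)
```

```text
25.3 [ 0.489  -0.2806  0.1675] [ 3.1415e+00 -3.0000e-04 -1.6000e-03] [-0.9  0.7 -2.5] 0.0347 50.77918039746123
dish [([0.538, -0.342, 0.004], 0.72)]
```

View pics/w7.png

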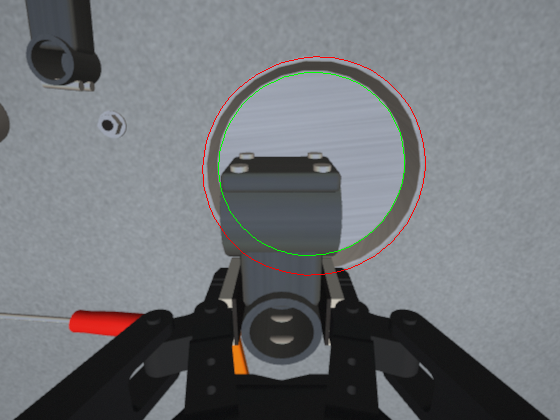

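The projected dish rim (red) and floor (green) fit the image within a few pixels, so its centre is (0.503, −0.310). Lowering the stem.

apply_moves(claw=[0, 0, 0, 0, 0, 0, 0, 0, 0, 0], xyz=[[0, 0, 0.035], [0, 0, 0.035], [0, 0, 0.035], [0, 0, 0.02], [0, 0, 0.012], [0, 0, 0.006], [0, 0, 0.003], [0, 0, 0.002], [0, 0, 0], [0, 0, 0]], twist=[[0, 0, 0], [0, 0, 0], [0, 0, 0], [0, 0, 0], [0, 0, 0], [0, 0, 0], [0, 0, 0], [0, 0, 0], [0, 0, 0], [0, 0, 0]])

```text
clock: 26.4
position: [0.4897, -0.2802, 0.0194]
tool_rot: [3.141, -0.001, -0.0]
force: [0.0, -0.4, -1.9]
grip_width: 0.035
finger_force: 50.8
```

apply_moves(claw=[0, 0, 0, 0], xyz=[[0, 0, 0.001], [0, 0, 0], [0, 0, 0.0005], [0, 0, 0]], twist=[[0, 0, 0], [0, 0, 0], [0, 0, 0], [0, 0, 0]])

```text
clock: 26.8
position: [0.4896, -0.2802, 0.0179]
tool_rot: [3.141, -0.0, -0.0]
force: [-3.5, 0.8, 11.8]
grip_width: 0.0347
finger_force: 52.4
```

apply_moves(claw=[0.048, 0.048, 0.048, 0.048, 0.048, 0.07, 0.07, 0.07, 0.07, 0.07, 0.07, 0.07, 0.07, 0.07, 0.07, 0.07], xyz=[[0, 0, 0], [0, 0, 0], [0, 0, -0.01], [0, 0, -0.03], [0, 0, -0.035], [0, 0, -0.03], [0.0082, -0.0348, 0], [0.0082, -0.0348, 0], [0.0082, -0.0348, 0], [0.0082, -0.0348, 0], [0.0082, -0.0348, 0], [0.0082, -0.0348, 0], [0.0082, -0.0348, 0], [0.0082, -0.0348, 0], [0, 0, 0], [0, 0, 0]], twist=[[0, 0, 0], [0, 0, 0], [0, 0, 0], [0, 0, 0], [0, 0, 0], [0, 0, 0], [0, 0, 0], [0, 0, 0], [0, 0, 0], [0, 0, 0], [0, 0, 0], [0, 0, 0], [0, 0, 0], [0, 0, 0], [0, 0, 0], [0, 0, 0]])

```text
clock: 28.4
position: [0.5551, -0.001, 0.1228]
tool_rot: [-3.142, -0.0, 0.001]
force: [0.6, -1.2, 0.2]
grip_width: 0.0698
finger_force: 0.0
```

Run:
```python
from h import *
st(); c=cam("wrist"); im=c[0]; fi("wrist",("headset_cup",))
a=np.linspace(0,6.3,60)
for r,z in((.017,.024),(.025,.014)):
    cv2.polylines(im,[np.int32([proj(c,[.555+r*np.cos(x),-.002+r*np.sin(x),z]) for x in a])],False,(0,0,255),1)
t=cam("top")[0]; cv2.imwrite("pics/w8.png",np.hstack([im[:,100:460],cv2.resize(t[120:250,380:500],None,fx=3.23,fy=3.23)]))
```

```text
28.4 [ 0.5551 -0.001   0.1228] [-3.1416e+00 -3.0000e-04  1.4000e-03] [ 0.6 -1.2  0.2] 0.0698 0.0
headset_cup [([0.555, 0.002, 0.017], 0.89)]
```

View pics/w8.png

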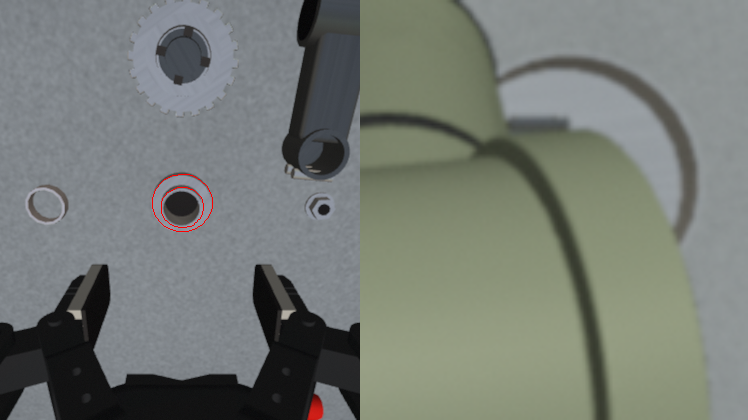

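The cup outline fits (tube centre at (182,207)). Gripping it by the tube.

apply_moves(claw=[0.07, 0.07, 0.07, 0.07, 0.07, 0.07, 0, 0, 0, 0, 0, 0], xyz=[[0.001, 0, 0.03], [0, 0, 0.03], [0, 0, 0.025], [0, 0, 0.014], [0, 0, 0.008], [0, 0, 0], [0, 0, 0], [0, 0, 0], [0, 0, 0], [0, 0, 0], [0, 0, 0], [0, 0, 0]], twist=[[0, 0, 0], [0, 0, 0], [0, 0, 0], [0, 0, 0], [0, 0, 0], [0, 0, 0], [0, 0, 0], [0, 0, 0], [0, 0, 0], [0, 0, 0], [0, 0, 0], [0, 0, 0]], force=40)

```text
clock: 29.75
position: [0.5567, -0.0017, 0.0165]
tool_rot: [-3.142, -0.002, -0.0]
force: [-2.0, 0.0, 11.1]
grip_width: 0.0318
finger_force: 38.6
```

apply_moves(claw=[0, 0, 0, 0, 0, 0, 0, 0, 0, 0, 0, 0, 0, 0, 0, 0], xyz=[[0, 0, -0.01], [0, 0, -0.03], [0, 0, -0.03], [0, 0, -0.03], [-0.0064, 0.0351, 0], [-0.0064, 0.0351, 0], [-0.0064, 0.0351, 0], [-0.0064, 0.0351, 0], [-0.0064, 0.0351, 0], [-0.0064, 0.0351, 0], [-0.0064, 0.0351, 0], [-0.0064, 0.0351, 0], [-0.0064, 0.0351, 0], [-0.0064, 0.0351, 0], [0, 0, 0], [0, 0, 0]], twist=[[0, 0, 0], [0, 0, 0], [0, 0, 0], [0, 0, 0], [0, 0, 0], [0, 0, 0], [0, 0, 0], [0, 0, 0], [0, 0, 0], [0, 0, 0], [0, 0, 0], [0, 0, 0], [0, 0, 0], [0, 0, 0], [0, 0, 0], [0, 0, 0]])

```text
clock: 31.35
position: [0.4916, -0.3532, 0.1159]
tool_rot: [3.141, -0.0, -0.002]
force: [0.6, 0.7, 0.7]
grip_width: 0.0315
finger_force: 39.9
```

Run:
```python
from h import *
st(); c=cam("wrist"); cv2.imwrite("pics/w9.png",c[0])
```

```text
31.35 [ 0.4916 -0.3532  0.1159] [ 3.1415e+00 -4.0000e-04 -1.8000e-03] [0.6 0.7 0.7] 0.0315 39.85836446285248
```

View pics/w9.png

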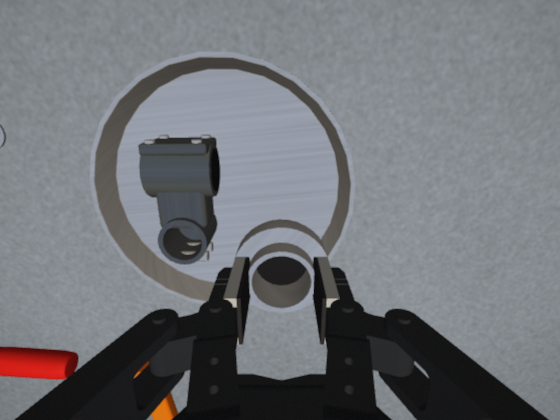

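The stem lies flat in the left of the dish, with free floor to its right, and the cup is held level. Lowering it.

apply_moves(claw=[0, 0, 0, 0, 0, 0, 0, 0], xyz=[[0, 0, 0.035], [0, 0, 0.03], [0, 0, 0.015], [0, 0, 0.008], [0, 0, 0.004], [0, 0, 0.001], [0, 0, 0], [0, 0, 0]], twist=[[0, 0, 0], [0, 0, 0], [0, 0, 0], [0, 0, 0], [0, 0, 0], [0, 0, 0], [0, 0, 0], [0, 0, 0]])

```text
clock: 32.2
position: [0.4924, -0.3529, 0.0231]
tool_rot: [3.141, -0.001, -0.0]
force: [0.7, 0.3, -0.1]
grip_width: 0.0318
finger_force: 39.9
```

apply_moves(claw=[0, 0, 0, 0], xyz=[[0, 0, 0.001], [0, 0, 0], [0, 0, 0.0005], [0, 0, 0]], twist=[[0, 0, 0], [0, 0, 0], [0, 0, 0], [0, 0, 0]])

```text
clock: 32.6
position: [0.4922, -0.3528, 0.0215]
tool_rot: [3.141, -0.0, -0.0]
force: [-2.1, 1.7, 11.4]
grip_width: 0.0317
finger_force: 41.1
```

Contact felt. Releasing, then retreating upward and back over the free bench so both cameras can see the kits.

apply_moves(claw=[0.046, 0.046, 0.046, 0.046, 0.046, 0.046, 0.046, 0.046, 0.046, 0.046, 0.046, 0.046, 0.046, 0.046], xyz=[[0, 0, 0], [0, 0, 0], [0, 0, -0.01], [0, 0, -0.03], [0, 0, -0.04], [0, 0, -0.04], [0, 0, -0.04], [0, 0, -0.04], [-0.03, 0.035, 0], [-0.03, 0.035, 0], [-0.03, 0.035, 0], [-0.03, 0.035, 0], [0, 0, 0], [0, 0, 0]], twist=[[0, 0, 0], [0, 0, 0], [0, 0, 0], [0, 0, 0], [0, 0, 0], [0, 0, 0], [0, 0, 0], [0, 0, 0], [0, 0, 0], [0, 0, 0], [0, 0, 0], [0, 0, 0], [0, 0, 0], [0, 0, 0]])

```text
clock: 34.0
position: [0.3711, -0.4932, 0.2213]
tool_rot: [3.141, -0.0, -0.002]
force: [0.8, 0.4, -0.4]
grip_width: 0.0461
finger_force: 0.0
```

Run:
```python
from h import *
st(); w=cam("wrist")[0]; t=cam("top")[0]
cv2.imwrite("pics/f.png",np.hstack([cv2.resize(w,(400,300)),cv2.resize(t[90:250,140:500],None,fx=1.1,fy=1.875)[:300]]))
```

```text
34.0 [ 0.3711 -0.4932  0.2213] [ 3.1415e+00 -1.0000e-04 -2.4000e-03] [ 0.8  0.4 -0.4] 0.0461 0.0
```

View pics/f.png

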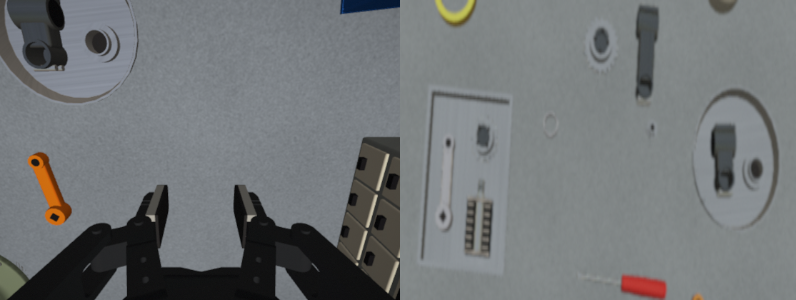

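The final picture shows the crank, freewheel and pedal apart in the tray, and the stem and cup apart in the dish. The long stem and the large freewheel haven't moved.

```bash
python3 -c "
from workcell import bot
print(bot.job_done())"
```

```text
the job is handed in; nothing more can be done
None
```

I put the crank, pedal and small freewheel in the tray and the short stem and headset cup in the dish, all lying flat and apart with the long stem and large freewheel untouched, and handed the job in at about 34 s; no verdict was returned.

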